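# Pry the retaining ring off a pulley axle

## Task

Take the hooked pick from its rest and use it to pry the yellow sprung retaining ring sideways out of the groove of the pulley axle, so that it drops into the blue dish round the axle and stays there. Do not touch the ring with the fingers, and do not move or tip the other things on the bench. Then put the pick back in its rest, as it lay at the start, and let it go.

Things in the scene. Friction and masses are not known exactly. Their poses are not given: they have to be found in the camera images.
- clip_center (a point): Yellow sprung retaining ring, 24 g, 4 mm thick, 36 x 25 mm: a U of a straight cross bar and two spring arms whose end lugs snap round the shaft in its groove. The point is the middle of the hole round the shaft, at mid-thickness. x points from the cross bar to the open end of the U, z up. It can turn on the shaft if pushed off line.
- clip_window (a point): Middle of the ring's open window, 17 mm along the ring's -x from clip_center, between the shaft's cap and the cross bar: 13.5 mm long (x), 16 mm wide, free for 10 mm below the ring. Put the hook down here and pull level along the ring's -x: steadily, at 5 to 12 N. The ring lets go after some 8 mm of its travel, springs off and drops into the dish.
- axle_groove (a point): Fixed: middle of the shaft's groove on the upright axle, 57.5 mm above the table. Groove 6 mm high; the steel cap over it is 21 mm across, top 66.5 mm above the table; the hub under it 22 mm across; the black pulley below 40 mm across, top 43 mm above the table.
- stand: Fixed blue round dish with the axle at its centre; origin under that centre at table height. Rim 168 mm across, 18 mm high; floor 5 mm above the table, 144 mm across.
- rod_top (a point): Fixed: top of the upright steel rod with a red ball inside the dish, 64 mm from the axle, 124 mm above the table. The ring's cross bar always faces away from it (at least 130 degrees round from it).
- pick_grip (a point): Hooked pick, 50 to 80 g: centre of its green square handle, 110 mm long, 20 x 20 mm. x runs along the handle towards the hook, z up as it lies in the rest. A 6 mm round shank goes on straight along x to 115 mm from this point; there a 5 mm thick hook pin turns straight down (-z).
- pick_tip (a point): Lowest end of the pick's hook pin: 115 mm along x and 38 mm below pick_grip in the pick's frame.
- rest_seat (a point): Fixed black rest, 130 x 56 mm, base 8 mm thick: where pick_grip lies in it, 50 mm above the table; x along the rest, the way the hook points. Two saddles, 42 mm either side along x, 8 mm thick; their floors, 40 mm above the table, carry the handle between cheeks 26 mm apart that rise to 52 mm. Between the saddles the handle is free.
- beaker: Bystander, loose: tall clear glass beaker, 72 mm across, 90 mm tall, origin under its centre.
- small_beaker: Bystander, loose: small clear glass beaker, 56 mm across, 52 mm tall, origin under its centre.
- battery: Bystander, loose: 9 V battery, 26 x 17 x 48 mm standing, black and red, origin under its centre.
- lamp_block: Bystander, loose: grey lamp block with a small bulb, 60 x 40 mm, 49 mm tall, origin under its centre.
- spare_pulley: Bystander, loose: spare yellow pulley, 44 mm across, 16 mm thick, origin under its centre.
- driver: Bystander, loose: screwdriver, 150 mm long, lying.
- reagent: Bystander, loose: amber bottle, 64 mm across, 150 mm tall, origin under its centre.
- slot_mass: Bystander, loose: brass weight, 50 mm across, 50 mm tall, origin under its centre.
Mind the look-alikes: they are no part of the job. What is shaped like the part that bears pick_grip but orange or white is not meant.

How it is judged:
On the way, in this order (a step that is already met when the one before it is completed fails the run):
1. the pick is lifted clear of its rest (z of pick_grip in the frame of rest_seat above 0.03 m), for 0.1 s.
2. the pick bears on the ring while the ring starts to come out of the groove (contact force between pick and clip above 1 N and horizontal distance between clip_center and axle_groove above 0.002 m).
3. the ring is off the shaft (horizontal distance between clip_center and axle_groove above 0.02 m), for 0.1 s.
At the end, for the whole second after the job is handed in: The ring is at rest in the blue dish: its hole 20 to 85 mm and its window up to 85 mm from the axle axis, 20 to 60 mm below the groove; the pick lies still in its rest, hook down and the same way round as at the start (handle centre within 14 mm, turn and tilt within 0.15 rad) (horizontal distance between clip_center and axle_groove between 0.02 and 0.085 m and horizontal distance between clip_window and axle_groove below 0.085 m and z of clip_center in the frame of axle_groove between -0.06 and -0.02 m and linear speed of each of clip, pick below 0.02 m/s and distance between pick_grip and rest_seat below 0.014 m and angle between the x axis of pick_grip and the x axis of rest_seat, either way round below 0.15 rad and x of pick_tip in the frame of rest_seat above 0.09 m and angle between pick_grip's own z axis and vertical below 0.15 rad); the robot touches nothing.
It fails at once if the fingers touch the ring (contact force between the fingers and clip above 0.5 N).
It fails at once if a bystander is moved by more than 20 mm (distance of any of beaker, small_beaker, battery, lamp_block, spare_pulley, driver, reagent, slot_mass from where it was at the start of the episode above 0.02 m).
It fails at once if a bystander is tipped (angle between any of beaker, small_beaker, battery, lamp_block, spare_pulley, reagent, slot_mass's own z axis and vertical above 0.3 rad).
It also fails if it takes over 56 s, if anything falls off the work surface, if the arm or the gripper's body presses on something with over 40 N, if the wrist force passes 120 N, or if a joint passes its speed limit or range.

## Robot

A 6-joint arm with a two-finger parallel gripper is mounted at the origin on the work surface. World frame = base frame: x ahead of the robot, y to its left, z up, the work surface at z = 0. Lengths are in m, angles in rad, forces in N, time in s.
With the tool pointing down it reaches from about 0.35 to 0.875 m from the base axis. Payload 4.2 kg.
Tool frame: the origin (TCP) lies on the centre line of the jaws, within the pads' length; the fingertips stand manip.tcp_to_tips ahead of it and the grasp point (between the pads) lies 2 mm behind it (manip.tcp_to_tips is the distance from the TCP to the fingertips, in m); z points along the fingers, y is the line along which they close (so a half turn about z gives the same grasp; the last joint's range is limited). The gripper opens to 87 mm and grips with 3 to 60 N. Pads are 19 mm wide; open, the fingers measure 117 mm over their backs; the gripper's body (75 mm by 190 mm) begins 51 mm behind the grasp point.
Start: joints at [1.594, 0.385, 0.008, 0, -1.194, -0.259], TCP at [0.146, 0.608, 0.24] pointing down, gripper open.
Joint ranges: [-3.14, 3.14], [-1.21, 2.06], [-1.07, 1.41], [-3.16, 2.05], [-2.99, -0.16], [-3.1, 3.1]. Speed limits (rad/s): [2.79, 2.79, 3.14, 3.14, 3.14, 3.14].

## Interface

Orientations are given as [roll, pitch, yaw] about the fixed x, y, z axes, in that order (R = Rz(yaw) Ry(pitch) Rx(roll)).
In Python, from station import readout, optics, manip gives the robot as it stands.
- The arm moves only by the tool arm_command, never from a script. Its argument "series" is a list of rows, each a list of 4 numbers: the shift along the tool's x, y, z in cm, then the turn about the tool's z in rad. A call has 1 to 20 rows; each row is the pose to reach, as a shift and turn from the pose commanded when the call began, along the tool's axes at that moment; what a row does not reach only later rows make up. A row lasts 1/8 s, in which the tool goes at most 62.5 mm and 10.7 degrees, less where a joint would pass 70% of its speed; a pose out of reach is approached as far as the arm can. A call with a gripper value outside its range is refused whole. "claw" is the opening, from 0 (shut) to 1 (fully open), set as the call begins (left out, the last holds). The fingers move at their own pace and stop on an object; "newtons" is the grip in N (left out, the last holds). Time passes only in rows, so rows that repeat a pose let the fingers close. It gives the time, the measured TCP pose, the force, the opening and the grip force at its end, in the units of the state.
- readout.observe(): the state, without advancing time (a new reading comes with each control period).
- optics.camera(name): name is "side" or "top" or "wrist"; returns a dict with "image" (384x512x3 uint8, red, green, blue), "fx", "fy", "cx", "cy" (pixels), "position" and "attitude" of the camera in the world; the wrist camera has in their place "hand_eye" (4x4, takes a point from camera to tool coordinates, whose origin is the TCP and whose axes are the flange's). Camera axes: x right, y down, z forward; pixel columns grow to the right and rows downward; lengths in m; the calibration is good to about 2 mm. A picture is of the moment at which its call begins: read the wrist's pose just before it. There is no depth.
- manip.sign_off(): hands the job in; it is judged then, once.
The state is a dict: "t": time; "joints": joint angles; "joint_vel": joint speeds; "effort": joint torques, N m; "tool_pos": TCP position; "tool_rot": TCP orientation; "force": force on the tool from outside, world axes, zero at the start; "ft_torque": the same for the moment, N m; "width": finger opening in m; "gripper_force": force on a finger pad.
Only numpy, scipy, OpenCV 4.12 (cv2) and the standard library are available. Lean on these libraries where they do the work, as an engineer would, in place of code of your own. Each camera call takes 0.05 s, during which the arm holds its last target. There are 200 camera calls.

## Working session

There is one attempt and no reset: what is moved stays moved. The work goes in short steps, Python scripts to look and compute and a tool call to move; the robot and the scene stay as the last step left them, time stands still between calls to the robot, and variables do not carry over. Pictures are saved under pics/ and viewed, at most 10 in all, crops included, and the job is handed in when it is done.

Besides the shell and the picture viewer there is one more tool, called after ">>>" as a command line: name --pt "numbers of a row" for each row, then --argument value for the rest. arm_command: Moves the arm, as the interface text tells. Its arguments: {"type":"object","properties":{"series":{"type":"array"},"claw":{"type":"number"},"newtons":{"type":"number"}},"required":["series"]}

```bash
mkdir -p pics
python3 - <<'E'
from station import readout, optics, manip
import cv2, pickle, numpy as np
s=readout.observe(); print(s['t'],s['tool_pos'],s['tool_rot'],s['width'],manip.tcp_to_tips)
d={}
for n in ("top","side","wrist"):
    c=optics.camera(n); d[n]=c; cv2.imwrite(f"pics/{n}0.png",cv2.resize(c['image'][:,:,::-1],(800,600),interpolation=cv2.INTER_CUBIC))
    print(n,{k:np.round(v,4).tolist() if k!='image' else 0 for k,v in c.items()})
d['state']=s
pickle.dump(d,open('d0.pkl','wb'))
E
```

```text
0.0 [0.14587264 0.60715923 0.23846778] [ 3.13941377e+00 -8.28674637e-05 -2.36041183e-01] 0.08710935925163399 0.017
top {'image': 0, 'fx': 421.9085, 'fy': 421.9085, 'cx': 254.4794, 'cy': 189.1484, 'position': [0.3529, -0.0603, 1.5391], 'attitude': [-3.0489, 0.0121, -1.5846]}
side {'image': 0, 'fx': 374.4398, 'fy': 374.4398, 'cx': 258.5523, 'cy': 191.0459, 'position': [0.1574, -0.8032, 0.7124], 'attitude': [-2.1986, -0.0092, -0.4515]}
wrist {'image': 0, 'fx': 282.8922, 'fy': 282.8922, 'cx': 255.931, 'cy': 188.8227, 'hand_eye': [[-0.0002, -0.97, -0.2432, 0.0664], [1.0, -0.0002, -0.0003, -0.0], [0.0002, -0.2432, 0.97, -0.1455], [0.0, 0.0, 0.0, 1.0]]}
```

View pics/top0.png

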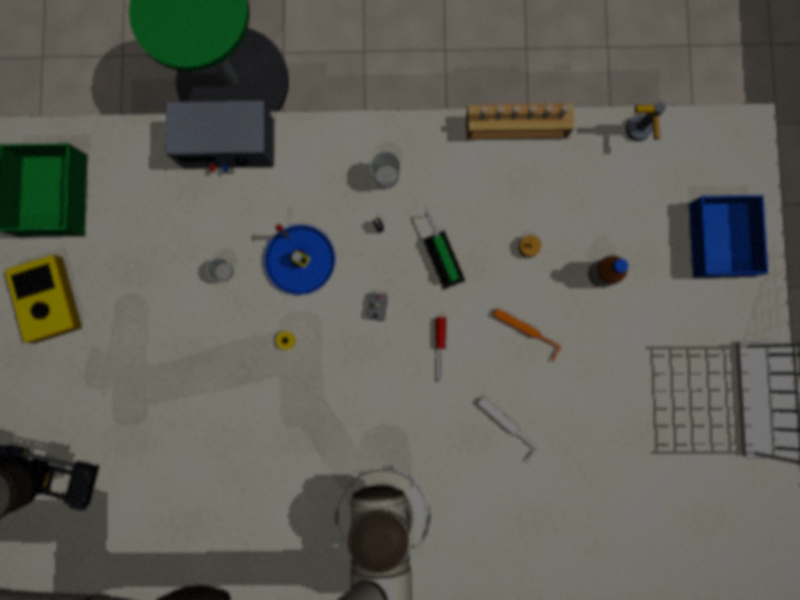

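View pics/side0.png

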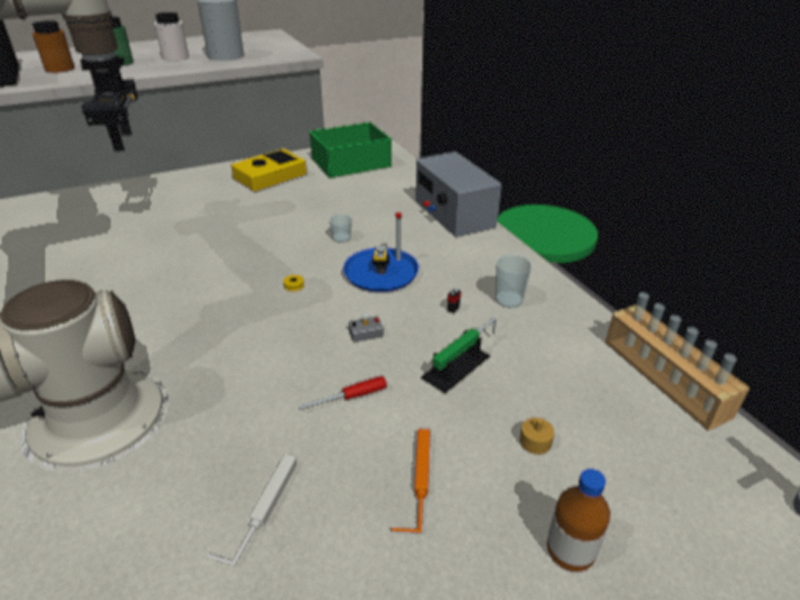

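The top view shows three pick-shaped things: green in the black rest (443,258), orange (525,330) and white (505,425), both on the table. Green fits, since it has a green handle and lies in the black rest with its hook towards (420,218). The axle and ring are at (300,260) and the red ball at (281,229). I'll confirm this in one enlarged crop and get coarse positions.

```bash
cat > h.py <<'E'
import numpy as np, cv2, pickle
from scipy.spatial.transform import Rotation as R
def rot(rpy): return R.from_euler('xyz',rpy).as_matrix()
def campose(c,s=None):
    if 'hand_eye' in c:
        H=np.array(c['hand_eye']); T=rot(s['tool_rot'])
        return T@H[:3,:3], np.array(s['tool_pos'])+T@H[:3,3]
    return rot(c['attitude']), np.array(c['position'])
def K(c): return np.array([[c['fx'],0,c['cx']],[0,c['fy'],c['cy']],[0,0,1.]])
def ray(c,uv,z,s=None):   # pixel -> world point on plane z
    A,p=campose(c,s); d=A@np.linalg.inv(K(c))@np.array([uv[0],uv[1],1.])
    return p+d*(z-p[2])/d[2]
def proj(c,P,s=None):
    A,p=campose(c,s); q=K(c)@(A.T@(np.atleast_2d(P)-p).T); return (q[:2]/q[2]).T
E
python3 - <<'E'
from h import *
d=pickle.load(open('d0.pkl','rb')); t=d['top']; f=.64
for n,u,z in [('axle',(301,259),.0665),('ball',(280,229),.124),('handle',(443,258),.06),('h1',(429,237),.06),('h2',(457,284),.06),('hook',(424,213),.05),('beaker',(386,170),.05),('bat',(378,225),.048),('lamp',(375,306),.04),('driver',(440,345),.01),('mass',(529,246),.05),('spul',(285,340),.016),('small',(220,270),.03)]:
    print(n,np.round(ray(t,np.array(u)*f,z),3))
im=t['image'][:,:,::-1]; sd=d['side']['image'][:,:,::-1]
a=[cv2.resize(x,(400,300),interpolation=cv2.INTER_CUBIC) for x in (im[130:190,255:335],im[130:190,155:235],sd[195:255,260:340],sd[130:190,205:285])]
cv2.imwrite('pics/crop1.png',np.vstack([np.hstack(a[:2]),np.hstack(a[2:])]))
E
```

```text
axle [0.576 0.173 0.066]
ball [0.634 0.21  0.124]
handle [ 0.574 -0.148  0.06 ]
h1 [ 0.623 -0.117  0.06 ]
h2 [ 0.515 -0.178  0.06 ]
hook [ 0.681 -0.107  0.05 ]
beaker [ 0.783 -0.021  0.05 ]
bat [ 0.655 -0.001  0.048]
lamp [0.469 0.008 0.04 ]
driver [ 0.379 -0.14   0.01 ]
mass [ 0.6   -0.345  0.05 ]
spul [0.395 0.218 0.016]
small [0.559 0.366 0.03 ]
```

View pics/crop1.png

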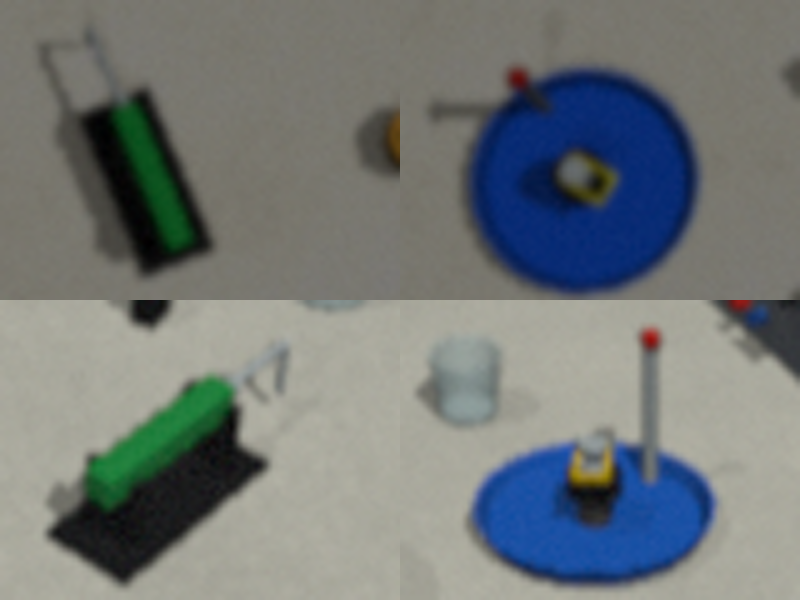

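Crop: green handle in the black rest with its hook to the upper left, so it is the pick meant. The yellow ring's cross bar points to the lower right of the axle, away from the red ball. Next I move above the ring for a wrist view.

>>> arm_command --pt "5 3.7 0 0.18" --pt "10 7.4 0 0.36" --pt "15 11.1 0 0.54" --pt "20 14.8 0 0.72" --pt "25 18.5 0 0.9" --pt "30 22.2 0 1.08" --pt "35 25.9 0 1.26" --pt "40 29.6 0 1.44" --pt "44 32.6 0 1.62" --pt "47 35 0 1.8" --pt "49 36.8 0 1.98" --pt "49.5 37.2 0 2.16" --pt "49.5 37.2 0 2.3" --pt "49.5 37.2 0 2.4" --pt "49.5 37.2 0 2.47" --pt "49.5 37.2 0 2.47" --pt "49.5 37.2 0 2.47" --claw 1

```text
t: 2.28
tool_pos: [0.5403, 0.1303, 0.2394]
tool_rot: [-3.142, -0.0, -2.705]
force: [-0.3, 0.7, -0.4]
width: 0.0869
gripper_force: 0.0
```

```bash
cat >> h.py <<'E'
def shot(name,k):
    from station import readout, optics
    s=readout.observe(); c=optics.camera(name); pickle.dump((c,s),open(f'{k}.pkl','wb')); return c,s
def mv(s,P,yaw):  # shift cm and turn from pose s to world P, tool yaw
    T=rot(s['tool_rot']); v=T.T@(np.array(P)-s['tool_pos'])*100
    t=-(yaw-s['tool_rot'][2]); return np.round(v,2),round((t+np.pi)%(2*np.pi)-np.pi,3)
E
python3 - <<'E'
from h import *
c,s=shot('wrist','w1'); print(s['t'],s['tool_pos'],s['tool_rot'],s['joints'],s['joint_vel'])
cv2.imwrite('pics/w1.png',cv2.resize(c['image'][:,:,::-1],(800,600),interpolation=cv2.INTER_CUBIC))
print(proj(c,[[.576,.173,.0665],[.574,-.148,.06]],s)/.64)
E
```

```text
2.275 [0.54028128 0.13031202 0.23938811] [-3.14158771e+00 -3.57425412e-04 -2.70481807e+00] [ 5.28301113e-01  2.67543327e-01 -1.64314716e-01 -3.05478434e-05
 -1.13929467e+00 -1.66231007e+00] [-0.00030936 -0.00045082  0.00023241  0.00092965 -0.00057246 -0.00398236]
[[431.00703897 341.33723998]
 [ 20.06097042 152.89125466]]
```

View pics/w1.png

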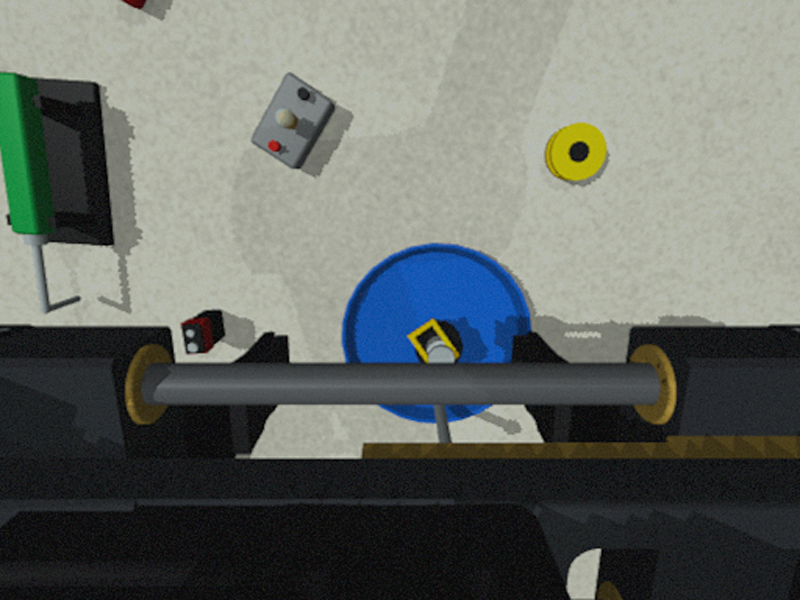

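The gripper hides the lower half of the wrist view. The ring is at (433,342), the lamp block at (293,120) and the handle at (25,155). Turning the tool round puts the hook side in the visible half, so I'll move back and turn to see pick and ring together.

>>> arm_command --pt "2 -1.5 -0.4 -0.18" --pt "4 -3 -0.8 -0.36" --pt "6 -4.5 -1.2 -0.54" --pt "8 -6 -1.6 -0.72" --pt "10 -7.5 -2 -0.9" --pt "11.8 -8.8 -2.1 -1.08" --pt "11.8 -8.8 -2.1 -1.26" --pt "11.8 -8.8 -2.1 -1.44" --pt "11.8 -8.8 -2.1 -1.62" --pt "11.8 -8.8 -2.1 -1.8" --pt "11.8 -8.8 -2.1 -1.98" --pt "11.8 -8.8 -2.1 -2.16" --pt "11.8 -8.8 -2.1 -2.34" --pt "11.8 -8.8 -2.1 -2.52" --pt "11.8 -8.8 -2.1 -2.7" --pt "11.8 -8.8 -2.1 -2.82" --pt "11.8 -8.8 -2.1 -2.9" --pt "11.8 -8.8 -2.1 -2.9" --pt "11.8 -8.8 -2.1 -2.9"

```text
t: 4.7
tool_pos: [0.4705, 0.0008, 0.2606]
tool_rot: [3.142, -0.0, 0.193]
force: [0.0, 0.0, -0.3]
width: 0.087
gripper_force: 0.0
```

Run:
```python
from h import *
c,s=shot('wrist','w2'); print(s['t'],s['tool_pos'],s['tool_rot'],s['joints'])
cv2.imwrite('pics/w2.png',cv2.resize(c['image'][:,:,::-1],(800,600),interpolation=cv2.INTER_CUBIC))
```

```text
4.7 [0.47052986 0.0007553  0.26055282] [ 3.14158263e+00 -1.61147900e-05  1.93267033e-01] [ 3.48122656e-01  1.02248977e-01 -3.19162375e-01  1.35743963e-05
 -1.14937060e+00  1.41593515e+00]
```

View pics/w2.png

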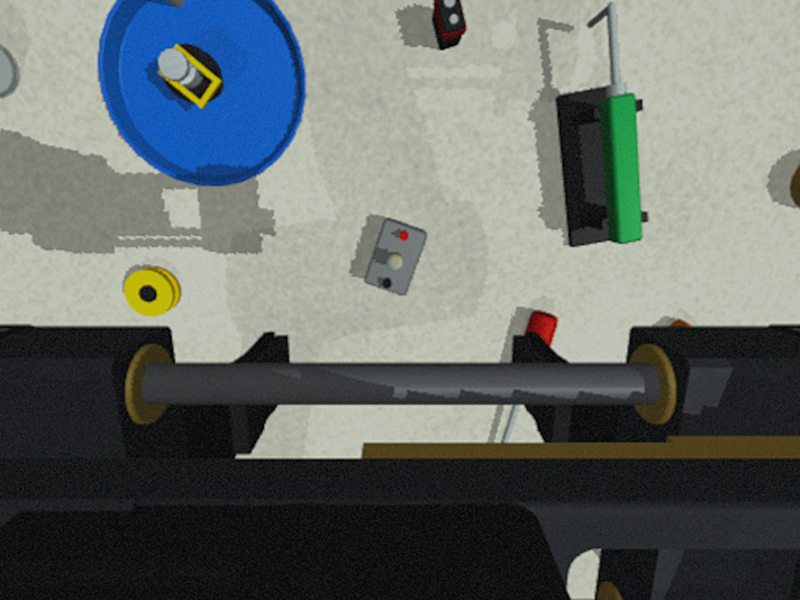

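The wrist view shows the ring's window at about (198,88) with the bar at (212,93), the cap at (172,66), and the green handle from (622,95) to (624,240). Next I fit models to the colour masks.

```bash
cat > fit.py <<'E'
from h import *
from scipy.optimize import minimize
S=8
def hull(m,c,s,P,val):
    q=proj(c,P,s); q=cv2.convexHull(((q+.5)*S).astype(np.float32)).astype(np.int32); cv2.fillConvexPoly(m,q,val)
def fr(p,pts): # local->world, p=x,y,yaw
    pts=np.array(pts,float); a=np.cos(p[2]); b=np.sin(p[2])
    return np.c_[p[0]+a*pts[:,0]-b*pts[:,1],p[1]+b*pts[:,0]+a*pts[:,1],pts[:,2]]
def box(x0,x1,y0,y1,z0,z1): return [(x,y,z) for x in(x0,x1) for y in(y0,y1) for z in(z0,z1)]
def cyl(r,z0,z1): return [(r*np.cos(t),r*np.sin(t),z) for t in np.linspace(0,6.28,40) for z in(z0,z1)]
def ring(p,c,s,shape):
    m=np.zeros((shape[0]*S,shape[1]*S),np.uint8)
    for b in (box(-28,-23.75,-12.5,12.5,55.5,59.5),box(-28,8,8,12.5,55.5,59.5),box(-28,8,-12.5,-8,55.5,59.5)):
        hull(m,c,s,fr(p,np.array(b)/1e3),255)
    hull(m,c,s,fr(p,np.array(cyl(10.5,60.5,66.5))/1e3),0)
    return m
def handle(p,c,s,shape,z=.05):
    m=np.zeros((shape[0]*S,shape[1]*S),np.uint8)
    hull(m,c,s,fr(p,box(-.055,.055,-.01,.01,z-.01,z+.01)),255); return m
def fit(f,p0,mask,c,s,steps):
    tgt=mask.astype(float)
    def cost(p):
        m=cv2.resize(f(p,c,s,mask.shape),mask.shape[::-1],interpolation=cv2.INTER_AREA)/255.
        return np.abs(cv2.GaussianBlur(m-tgt,(0,0),1.2)).sum()/tgt.sum()
    r=minimize(cost,p0,method='Nelder-Mead',options=dict(initial_simplex=[p0]+[np.array(p0)+np.eye(3)[i]*steps[i] for i in range(3)],xatol=1e-4,fatol=1e-4,maxiter=150))
    return r.x,r.fun
def masks(c):
    h=cv2.cvtColor(c['image'],cv2.COLOR_RGB2HSV); H,Sa,V=cv2.split(h)
    return dict(yellow=(H>20)&(H<36)&(Sa>150)&(V>80),green=(H>45)&(H<80)&(Sa>120)&(V>40),blue=(H>100)&(H<125)&(Sa>150)&(V>40))
E
python3 - <<'E'
from fit import *
c,s=pickle.load(open('w2.pkl','rb')); M=masks(c)
y=M['yellow'].copy(); y[100:]=0; y[:,200:]=0
print('px',y.sum(),M['green'].sum())
for y0 in (.9,1.2): print('ring',fit(ring,[.576,.173,y0],y,c,s,[.005,.005,.15]))
g=M['green'].copy(); g[200:]=0
p,f=fit(handle,[.574,-.148,.4],g,c,s,[.005,.005,.1]); print('handle',p,f)
c1,s1=pickle.load(open('w1.pkl','rb')); y=masks(c1)['yellow'].copy(); y[:195]=0; y[235:]=0; y[:,:220]=0;y[:,320:]=0; print('w1 ring',fit(ring,[.576,.173,1.],y,c1,s1,[.005,.005,.15]))
# dish: floor/rim outer hull
b=M['blue']; k=cv2.morphologyEx(b.astype(np.uint8),cv2.MORPH_CLOSE,np.ones((9,9)))
cs=max(cv2.findContours(k,cv2.RETR_EXTERNAL,cv2.CHAIN_APPROX_NONE)[0],key=len)[:,0]
w=np.array([ray(c,q,.018,s)[:2] for q in cs if q[1]>4])
from scipy.optimize import least_squares
print('dish',least_squares(lambda p:np.hypot(*(w-p[:2]).T)-.084,[.576,.173],loss='soft_l1',f_scale=.002).x)
d=np.array([np.cos(p[2]),np.sin(p[2])])
print('hook px pred',proj(c,[[*(p[:2]+.115*d),.05],[*(p[:2]+.115*d),.012]],s)/.64)
print('joint',s['joints'])
E
```

```text
px 335 2013
ring (array([0.58532767, 0.18562476, 1.0658103 ]), np.float64(0.11368720499160777))
ring (array([0.58532329, 0.18568704, 1.07060432]), np.float64(0.11169476993274921))
handle [ 0.57814377 -0.15273378  0.36844806] 0.17223732016423063
w1 ring (array([0.58589088, 0.18633464, 1.04308155]), np.float64(0.14143625909176968))
dish [0.58729147 0.186285  ]
hook px pred [[611.76091922   6.42886604]
 [589.59602015  25.03430891]]
joint [ 3.48122656e-01  1.02248977e-01 -3.19162375e-01  1.35743963e-05
 -1.14937060e+00  1.41593515e+00]
```

The fits agree: axle at (0.586,0.186), ring yaw 1.06, handle at (0.578,-0.153), yaw 0.368. The predicted hook pixels (612,6) and (590,25) match the image. I work out the grasp move.

Run:
```python
from h import *
c,s=pickle.load(open('w2.pkl','rb'))
print(mv(s,[.578,-.1527,.048],.368))
```

```text
(array([ 7.6 , 17.12, 21.26]), np.float64(-0.175))
```

>>> arm_command --pt "2.5 5.7 3 -0.06" --pt "5 11.4 6 -0.12" --pt "7.6 17.1 9 -0.17" --pt "7.6 17.1 12 -0.175" --pt "7.6 17.1 14 -0.175" --pt "7.6 17.1 16 -0.175" --pt "7.6 17.1 18 -0.175" --pt "7.6 17.1 19.5 -0.175" --pt "7.6 17.1 20.6 -0.175" --pt "7.6 17.1 21.2 -0.175" --pt "7.6 17.1 21.2 -0.175" --pt "7.6 17.1 21.2 -0.175"

```text
t: 6.25
tool_pos: [0.5786, -0.1524, 0.0492]
tool_rot: [3.141, -0.001, 0.369]
force: [0.8, 0.2, 0.5]
width: 0.0871
gripper_force: 0.0
```

>>> arm_command --pt "0 0 0 0" --pt "0 0 0 0" --pt "0 0 0 0" --pt "0 0 0 0" --pt "0 0 0 0" --pt "0 0 0 0" --pt "0 0 0 0" --pt "0 0 0 0" --claw 0 --newtons 40

```text
t: 7.25
tool_pos: [0.5781, -0.1523, 0.0485]
tool_rot: [-3.142, 0.0, 0.369]
force: [-0.8, -0.5, 0.6]
width: 0.0196
gripper_force: 40.0
```

>>> arm_command --pt "0 0 -1 0" --pt "0 0 -3 0" --pt "0 0 -6 0" --pt "0 0 -9 0" --pt "0 0 -10 0" --pt "0.4 -3 -10 -0.1" --pt "0.9 -7 -10 -0.2" --pt "1.3 -11 -10 -0.34" --pt "1.8 -15 -10 -0.48" --pt "2.3 -19 -10 -0.6" --pt "2.7 -22 -9 -0.68" --pt "2.7 -22.9 -8 -0.69" --pt "2.7 -22.9 -7.3 -0.69" --pt "2.7 -22.9 -7.3 -0.69" --pt "2.7 -22.9 -7.3 -0.69"

```text
t: 9.12
tool_pos: [0.521, 0.0701, 0.1216]
tool_rot: [3.141, -0.0, 1.058]
force: [0.0, 0.5, 0.0]
width: 0.0196
gripper_force: 40.0
```

Run:
```python
from fit import *
c,s=shot('wrist','w3'); print(s['t'],s['tool_pos'],s['tool_rot'],s['width'],s['force'])
cv2.imwrite('pics/w3.png',cv2.resize(c['image'][:190,:,::-1][:,126:386],(800,584),interpolation=cv2.INTER_CUBIC))
y=masks(c)['yellow'].copy(); y[140:]=0
n,l,st,_=cv2.connectedComponentsWithStats(y.astype(np.uint8)); print(st[1:][st[1:,4]>30])
print('ring',fit(ring,[.5857,.1862,1.06],y,c,s,[.003,.003,.1]))
T=rot(s['tool_rot']);P=s['tool_pos']
t=[P+T@np.array(v) for v in ([.115,0,-.002],[.115,0,.036])]
print('pin pred',t,(proj(c,t,s)-[126,0])*800/260)
```

```text
9.125 [0.52103524 0.07014985 0.12162736] [ 3.14137848e+00 -4.00714512e-05  1.05757651e+00] 0.019585250473437142 [0.00810175 0.54813431 0.00438189]
[[ 235    0   14   61  377]
 [ 262    0   12   61  371]
 [  19   87   62   52 2314]]
ring (array([0.58554589, 0.18619071, 1.0697853 ]), np.float64(0.8197009660731117))
pin pred [array([0.57749808, 0.17033433, 0.12363197]), array([0.57750592, 0.17033166, 0.08563197])] [[398.02687921  18.71649418]
 [398.3890583   95.973173  ]]
```

View pics/w3.png

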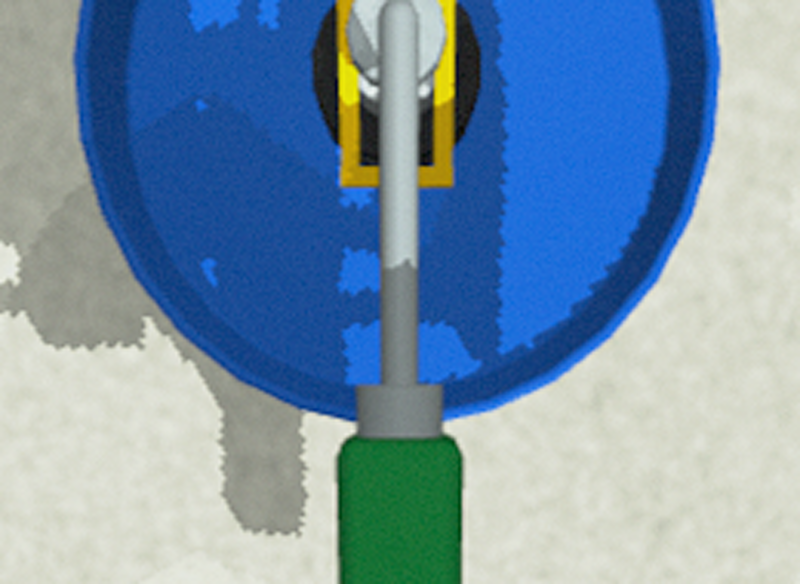

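The view shows the shank at u≈400 and the ring's edges at u=340 and 454 (middle 397), so sideways alignment is right. The bar's edges are at v=187 (outer) and 165 (inner). I check the lengthwise position.

Run:
```python
from fit import *
c,s=pickle.load(open('w3.pkl','rb'))
T=rot(s['tool_rot'])
for u,v,z in [(397,187,.0595),(397,165,.0595),(360,165,.0595),(434,165,.0595),(340,187,.0595),(454,187,.0595)]:
    w=ray(c,(126+u*.325,v*.325),z,s); print(u,v,np.round((T.T@(w-s['tool_pos']))*1e3,1))
```

```text
397 187 [103.8  -0.4  62.1]
397 165 [108.3  -0.3  62.1]
360 165 [108.3  -8.5  62.1]
434 165 [108.3   7.8  62.1]
340 187 [103.8 -12.9  62.1]
454 187 [103.8  12.2  62.1]
```

The window centre lies at 115 mm along the tool, so the pin is centred over it. I lower the hook.

>>> arm_command --pt "0 0 1 0" --pt "0 0 2 0" --pt "0 0 2.8 0" --pt "0 0 3.3 0" --pt "0 0 3.6 0" --pt "0 0 3.6 0" --pt "-0.15 0 3.6 0" --pt "-0.3 0 3.6 0" --pt "-0.4 0 3.6 0" --pt "-0.5 0 3.6 0" --pt "-0.5 0 3.6 0"

```text
t: 10.55
tool_pos: [0.5186, 0.0668, 0.0858]
tool_rot: [3.141, -0.001, 1.059]
force: [0.1, 1.1, -0.7]
width: 0.0195
gripper_force: 40.0
```

>>> arm_command --pt "-0.1 0 0 0" --pt "-0.2 0 0 0" --pt "-0.3 0 0 0" --pt "-0.4 0 0 0" --pt "-0.4 0 0 0"

```text
t: 11.18
tool_pos: [0.5181, 0.0644, 0.0862]
tool_rot: [3.139, -0.004, 1.06]
force: [2.4, 4.7, -0.8]
width: 0.0195
gripper_force: 40.0
```

>>> arm_command --pt "-0.1 0 0 0" --pt "-0.2 0 0 0" --pt "-0.3 0 0 0" --pt "-0.4 0 0 0" --pt "-0.4 0 0 0"

```text
t: 11.8
tool_pos: [0.5154, 0.0604, 0.086]
tool_rot: [3.14, -0.002, 1.06]
force: [2.0, 2.1, -0.4]
width: 0.0197
gripper_force: 40.0
```

>>> arm_command --pt "-0.1 0 0 0" --pt "-0.2 0 0 0" --pt "-0.3 0 0 0" --pt "-0.4 0 0 0" --pt "-0.5 0 0 0" --pt "-0.6 0 0 0" --pt "-0.6 0 0 0"

```text
t: 12.68
tool_pos: [0.5113, 0.0543, 0.0856]
tool_rot: [-3.142, 0.0, 1.059]
force: [-0.1, 1.1, -0.4]
width: 0.0195
gripper_force: 40.0
```

Run:
```python
from h import *
c,s=shot('wrist','w4'); print(s['t'],s['tool_pos'],s['force'])
cv2.imwrite('pics/w4.png',cv2.resize(c['image'][:190,:,::-1][:,126:386],(800,584),interpolation=cv2.INTER_CUBIC))
```

```text
12.675 [0.51130902 0.05431606 0.08555856] [-0.14875937  1.092802   -0.38326243]
```

View pics/w4.png

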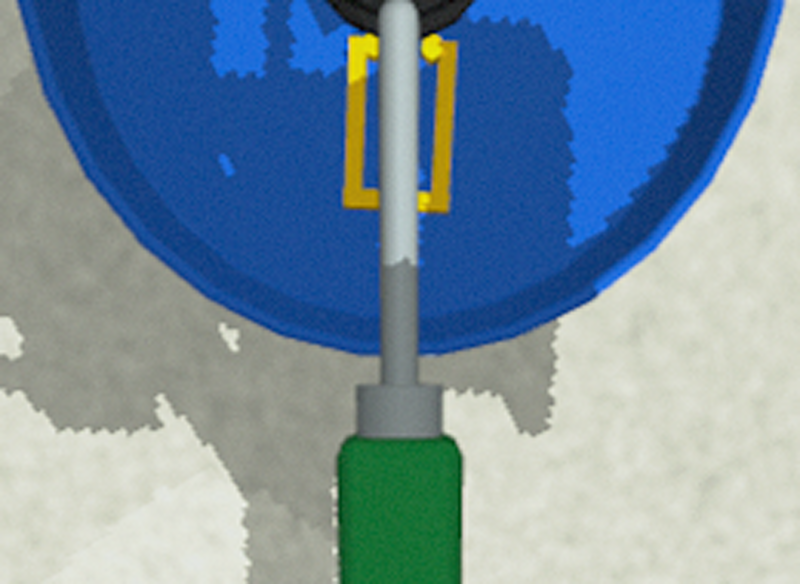

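The yellow ring lies flat in the dish at (345–455, 35–210), clear of the shaft, with force back to about 1 N. I lift the hook and check the ring's position.

>>> arm_command --pt "0 0 -1 0" --pt "0 0 -3 0" --pt "0 0 -5.5 0" --pt "-1 0 -7.5 0" --pt "-2 0 -7.5 0" --pt "-2 0 -7.5 0" --pt "-2 0 -7.5 0"

```text
t: 13.6
tool_pos: [0.5012, 0.0368, 0.1597]
tool_rot: [-3.141, 0.001, 1.059]
force: [-0.4, -1.0, -0.8]
width: 0.0197
gripper_force: 40.0
```

Run:
```python
from fit import *
c,s=shot('wrist','w5'); print(s['t'],s['tool_pos'],s['tool_rot'],s['force'])
y=masks(c)['yellow']; v,u=np.nonzero(y); w=np.array([ray(c,q,.007,s)[:2] for q in zip(u,v)])-[.5857,.1862]
w=w[np.hypot(*w.T)<.09]; a=rot([0,0,1.058])[:2,:2]; q=w@a*1e3
print(len(q),np.percentile(q,[1,50,99],axis=0)); r=np.hypot(*q.T); print('r',np.percentile(r,[0,5,50,100]))
print(mv(s,[.5781,-.1523,.1485],.369),mv(s,[.5781,-.1523,.0495],.369))
```

```text
13.6 [0.50118147 0.03678599 0.1597385 ] [-3.14055697e+00  1.15250561e-03  1.05897128e+00] [-0.37937439 -0.9788321  -0.80610081]
337 [[-49.08188217 -12.03377724]
 [-30.51197291  -6.30672469]
 [-13.38934496  12.88143899]]
r [14.03875846 16.69740438 31.89587251 51.06044645]
(array([-12.72,  15.97,   1.12]), np.float64(0.69)) (array([-12.71,  15.98,  11.02]), np.float64(0.69))
```

The ring lies flat with its hole only about 21 mm from the axle, too close to the 20 mm limit. I'll draw it farther out with the hook, so I fit its pose on the floor and look.

```bash
cat > fl.py <<'E'
from fit import *
def flat(p,c,s,shape):
    m=np.zeros((shape[0]*S,shape[1]*S),np.uint8)
    for b in (box(-28,-23.75,-12.5,12.5,5,9),box(-28,8,8,12.5,5,9),box(-28,8,-12.5,-8,5,9),box(4,8,5,8,5,9),box(4,8,-8,-5,5,9)):
        hull(m,c,s,fr(p,np.array(b)/1e3),255)
    return m
def report(k,p0):
    c,s=pickle.load(open(k+'.pkl','rb')); y=masks(c)['yellow'].copy()
    q=proj(c,[[*p0[:2],.007]],s)[0].astype(int); z=np.zeros_like(y); z[max(q[1]-70,0):q[1]+70,max(q[0]-70,0):q[0]+70]=1
    p,f=fit(flat,p0,y&(z>0),c,s,[.004,.004,.1]); a=np.array([.5857,.1862])
    w=p[:2]-.017*np.array([np.cos(p[2]),np.sin(p[2])])
    print('clip',p,f,'r',np.hypot(*(p[:2]-a)),'window',w,np.hypot(*(w-a))); return p,w
E
python3 - <<'E'
from fl import *
p,w=report('w5',[.5754,.1679,1.058]); report('w4',[.5754,.1679,1.058])
c,s=pickle.load(open('w2.pkl','rb'))
for q in [(395,257),(388,218),(427,234),(405,296),(366,280)]: print('lamp',ray(c,np.array(q)*.64,.035,s))
c,s=pickle.load(open('w5.pkl','rb'))
cv2.imwrite('pics/w5.png',cv2.resize(c['image'][:190,:,::-1][:,126:386],(800,584),interpolation=cv2.INTER_CUBIC))
for yaw in (.3,.1):
    d=np.array([np.cos(yaw),np.sin(yaw)]); P=w-.115*d; print(yaw,P,mv(s,[*P,.1],yaw))
E
```

```text
clip [0.57521018 0.1679973  1.0233989 ] 0.6458705733112994 r 0.021008914787444398 window [0.56636224 0.15348131] 0.038006070955951154
clip [0.57509325 0.1679293  1.03528108] 0.4247863593104726 r 0.02112632824376496 window [0.56641842 0.1533092 ] 0.038125900264105214
lamp [0.47617729 0.00604127 0.035     ]
lamp [0.50710638 0.01791124 0.035     ]
lamp [ 0.5003747  -0.01655253  0.035     ]
lamp [ 0.44437779 -0.00890315  0.035     ]
lamp [0.45184747 0.02669359 0.035     ]
0.3 [0.45649855 0.11949649] (array([ 5.03, -7.94,  5.98]), np.float64(0.759))
0.1 [0.45193677 0.14200047] (array([ 6.77, -9.44,  5.98]), np.float64(0.959))
```

View pics/w5.png

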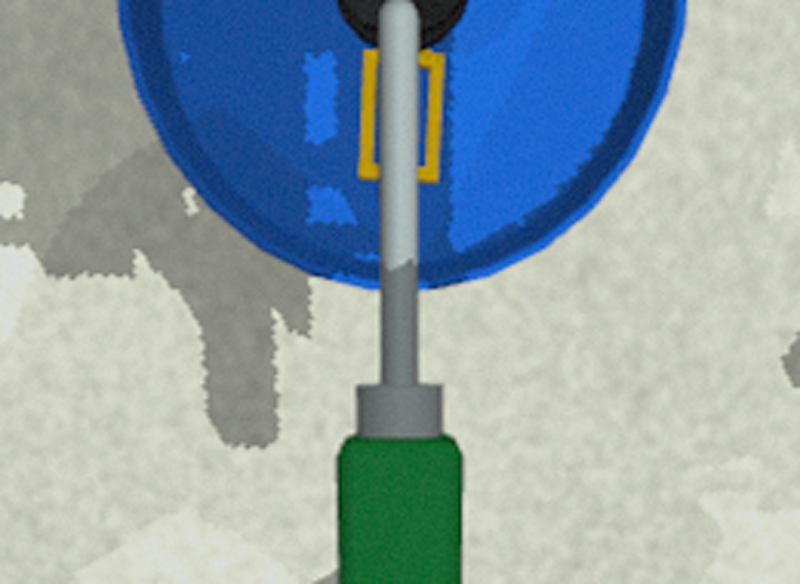

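The ring lies flat with its lugs at the pulley's edge, and both fits give a 21 mm radius. I approach from yaw 0.3, so the handle clears the lamp block, and lower the hook into the window.

>>> arm_command --pt "1 -1.6 0 0.15" --pt "2 -3.2 0 0.3" --pt "3 -4.8 0 0.45" --pt "4 -6.4 0 0.6" --pt "5 -7.9 1 0.72" --pt "5 -7.9 3 0.76" --pt "5 -7.9 5.5 0.76" --pt "5 -7.9 8 0.76" --pt "5 -7.9 9.8 0.76" --pt "5 -7.9 10.6 0.76" --pt "5 -7.9 11.1 0.76" --pt "5 -7.9 11.5 0.76" --pt "5 -7.9 11.7 0.76" --pt "5 -7.9 11.7 0.76"

```text
t: 15.4
tool_pos: [0.4573, 0.1193, 0.0438]
tool_rot: [-3.141, -0.0, 0.299]
force: [-0.7, 0.8, -0.9]
width: 0.0194
gripper_force: 40.0
```

>>> arm_command --pt "0 0 0.05 0" --pt "-0.2 0.19 0.05 0" --pt "-0.4 0.38 0.05 0" --pt "-0.6 0.57 0.05 0" --pt "-0.8 0.76 0.05 0" --pt "-1.0 0.95 0.05 0" --pt "-1.2 1.14 0.05 0" --pt "-1.3 1.24 0.05 0" --pt "-1.3 1.24 0.05 0"

```text
t: 16.52
tool_pos: [0.4483, 0.1034, 0.0431]
tool_rot: [3.142, 0.0, 0.299]
force: [-0.1, -0.7, -0.1]
width: 0.0194
gripper_force: 40.0
```

>>> arm_command --pt "0 0 -1 0" --pt "0 0 -3 0" --pt "0 0 -6 0" --pt "0 0 -9 0" --pt "-1 0 -11.5 0" --pt "-2 0 -11.5 0" --pt "-2 0 -11.5 0" --pt "-2 0 -11.5 0"

```text
t: 17.52
tool_pos: [0.4289, 0.0974, 0.1573]
tool_rot: [3.141, 0.002, 0.299]
force: [0.4, 0.2, 0.0]
width: 0.0199
gripper_force: 40.0
```

Run:
```python
from fl import *
c,s=shot('wrist','w6'); print(s['t'],s['tool_pos'],s['tool_rot'])
report('w6',[.568,.155,1.03])
cv2.imwrite('pics/w6.png',cv2.resize(c['image'][:190,:,::-1][:,126:386],(800,584),interpolation=cv2.INTER_CUBIC))
print(mv(s,[.5781,-.1523,.1485],.369),mv(s,[.5781,-.1523,.0495],.369))
```

```text
17.525 [0.4289419  0.09744662 0.15728243] [3.14115082e+00 1.58449219e-03 2.99286438e-01]
clip [0.56920825 0.15650717 0.98947288] 1.000513007088366 r 0.03396530389157433 window [0.55987303 0.14229965] 0.05093400739235579
(array([ 6.89, 28.26,  0.88]), np.float64(-0.07)) (array([ 6.91, 28.26, 10.78]), np.float64(-0.07))
```

View pics/w6.png

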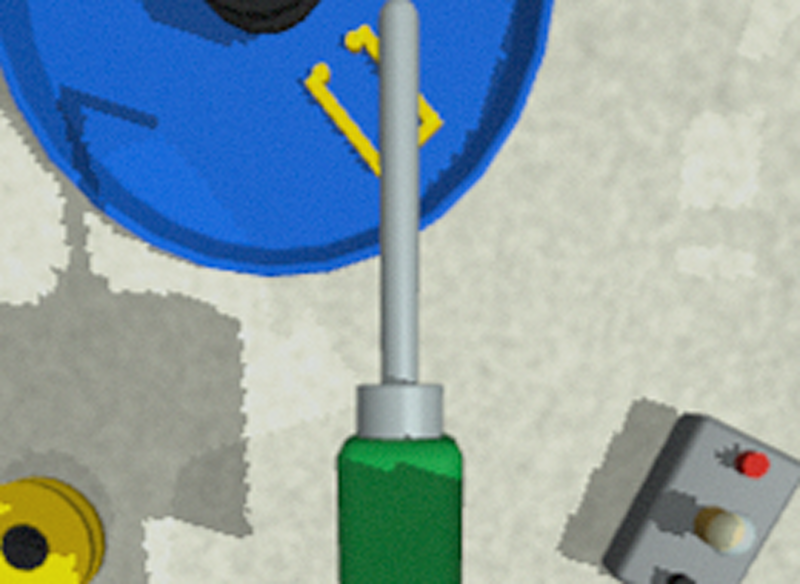

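The ring is now well clear of the pulley, at (310–440, 30–175), with its hole about 34 mm from the axle. I return the pick to above the rest.

>>> arm_command --pt "1 4 0 -0.01" --pt "2 8 0 -0.02" --pt "3 12.5 0 -0.03" --pt "4 17 0 -0.04" --pt "5 21.5 0 -0.05" --pt "6 25 0 -0.06" --pt "6.6 27.2 0 -0.07" --pt "6.9 28.3 1 -0.07" --pt "6.9 28.3 3 -0.07" --pt "6.9 28.3 5 -0.07" --pt "6.9 28.3 6 -0.07" --pt "6.9 28.3 6 -0.07" --pt "6.9 28.3 6 -0.07"

```text
t: 19.2
tool_pos: [0.5792, -0.1523, 0.0987]
tool_rot: [3.141, -0.001, 0.37]
force: [0.6, 0.2, -0.2]
width: 0.0196
gripper_force: 40.0
```

Run:
```python
from h import *
from station import readout
s=readout.observe(); print(s['tool_pos'],s['tool_rot'],mv(s,[.5781,-.1523,.0490],.369))
```

```text
[ 0.57920984 -0.15231774  0.09870394] [ 3.14087848e+00 -1.09114408e-03  3.69735080e-01] (array([-0.11, -0.05,  4.97]), np.float64(0.001))
```

>>> arm_command --pt "-0.1 0 1 0" --pt "-0.1 0 2 0" --pt "-0.1 0 3 0" --pt "-0.1 0 3.8 0" --pt "-0.1 0 4.4 0" --pt "-0.1 0 4.8 0" --pt "-0.1 0 4.95 0" --pt "-0.1 0 4.95 0" --pt "-0.1 0 4.95 0"

```text
t: 20.32
tool_pos: [0.5779, -0.1528, 0.0488]
tool_rot: [3.141, -0.001, 0.369]
force: [-0.8, 0.0, -0.7]
width: 0.0198
gripper_force: 40.0
```

>>> arm_command --pt "0 0 0 0" --pt "0 0 0 0" --pt "0 0 0 0" --pt "0 0 0 0" --pt "0 0 0 0" --pt "0 0 0 0" --pt "0 0 0 0" --pt "0 0 0 0" --claw 1

```text
t: 21.32
tool_pos: [0.5777, -0.1528, 0.0485]
tool_rot: [3.142, 0.0, 0.369]
force: [0.5, -0.0, 0.1]
width: 0.0855
gripper_force: 0.0
```

>>> arm_command --pt "0 0 -1 0" --pt "0 0 -3 0" --pt "0 0 -6 0" --pt "0 0 -10 0" --pt "-3 0 -14 0" --pt "-8 -2 -18 0" --pt "-12 -4 -20 0" --pt "-12 -4 -20 0" --pt "-12 -4 -20 0" --pt "-12 -4 -20 0" --pt "-12 -4 -20 0"

```text
t: 22.7
tool_pos: [0.4518, -0.1588, 0.2476]
tool_rot: [-3.141, 0.002, 0.369]
force: [0.8, -0.5, 0.2]
width: 0.0866
gripper_force: 0.0
```

Run:
```python
from fl import *
c,s=shot('wrist','w7'); print(s['t'],s['tool_pos'],s['tool_rot'])
g=masks(c)['green']; print(fit(handle,[.578,-.1527,.368],g,c,s,[.004,.004,.05]))
report('w7',[.5692,.1565,1.0])
cv2.imwrite('pics/w7.png',cv2.resize(c['image'][:,:,::-1],(800,600),interpolation=cv2.INTER_CUBIC))
```

```text
22.7 [ 0.4518394  -0.15879994  0.24757199] [-3.14083901e+00  1.91220263e-03  3.69210040e-01]
(array([ 0.57787551, -0.15318925,  0.37040998]), np.float64(0.05420764787583107))
clip [0.5695745  0.15666193 1.02191142] 0.1411193480308337 r 0.03365307273323419 window [0.56070498 0.14215911] 0.05063941612564901
```

View pics/w7.png

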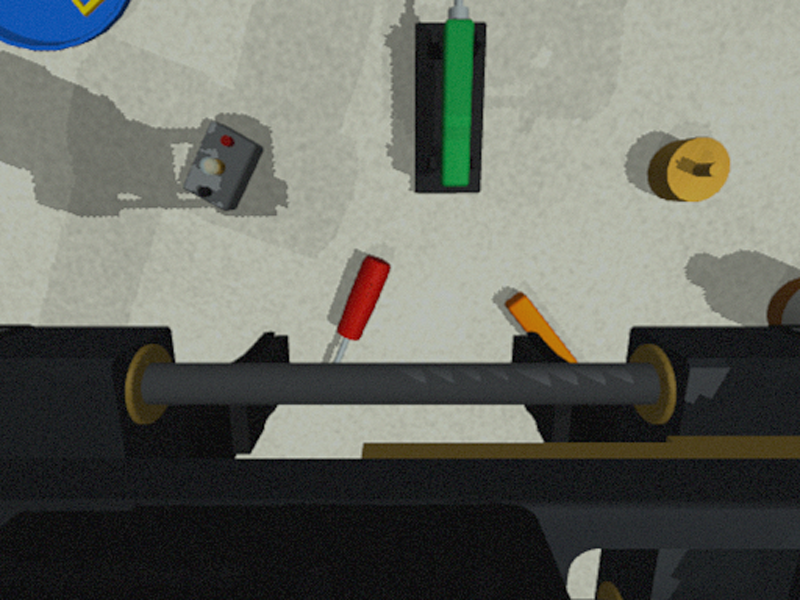

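The pick lies in its rest (handle 443–475, 20–187) as it did at the start, within 1 mm. The ring is in the dish at (90,5), and the bystanders in view look undisturbed. I hand in the job.

```bash
python3 -c "
from station import manip; print(manip.sign_off())"
```

```text
the job is handed in; nothing more can be done
None
```

I pried the ring off with the hook and left it in the blue dish, its hole about 34 mm from the axle; the pick is back in its rest, released, within about 1 mm of its starting position, and the job is handed in (no verdict was returned).

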